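# Open the touch-latch cabinet past a book

## Task

The stapler is kept behind the left-hand door of the little two-door cabinet. The doors have no handles: slide the tan book that lies in front of the left door along the desk, out of that door's way, press the left door in near its free edge until the push catch lets go and the spring sets it ajar, then, from behind that edge, push it wide open with a fingertip, about square to the cabinet. The book must stay flat on the desk and the door must not touch it; leave the right-hand door shut and everything else where it is.

Things in the scene. Friction and masses are not known exactly. Their poses are not given: they have to be found in the camera images.
- cabinet: low two-door cabinet of dark wood, fixed on the desk: 190 mm deep (its x), 300 mm wide (its y), 164 mm high. Origin: centre of its underside; -x is its front, towards the robot, +y its left as the robot sees it. Front plane at x = -95 mm, with both shut doors flush in it; the top board begins 23 mm behind it (9 mm behind the doors). Things stand on the rear half of the top
- left_panel: the left door, a leaf without handle between the side wall (12 mm) and the like right door (gap 3 mm). Origin on its vertical hinge at the outer front corner, at desk level; shut, its axes are the cabinet's. It reaches 135.5 mm along its -y to the free edge, from x = 0 (outer face) to 14 mm (back), z = 12 to 162 mm
- left_door (a joint): rad: 0 shut, -0.07 pressed in to the stop, positive open (free edge towards the robot, then left), 1.57 square, at most 1.75. Push-push catch: pressed in over 5.5 mm (3 to 4 N at left_press, hard stop at 7 mm) and let go, its spring throws the door to 0.45 to 0.6; past that it swings freely with slight friction and stays where left. Pushed shut to the stop it latches again
- right_door (a joint): angle of the right door, rad, hinged on the right, with a catch of the same kind: 0 shut, positive open. It must stay shut
- left_press (a point): on the outer face of the left door, 32 mm from its free edge and 125 mm above the desk, in line with the catch: where to press. Moves with the door
- left_edge (a point): back corner of the left door's free edge, 125 mm above the desk. Moves with the door
- left_hinge (a point): on the left door's hinge line (outer face, hinge edge), 125 mm above the desk, at x = -95, y = +137 mm in the cabinet
- book: tan clothbound book lying flat on the desk in front of the left door, 105 mm (its x) x 150 mm (its y) x 20 mm, about 0.25 kg. Origin: centre of its underside. Space for it is free in front of the right door (beyond that, farther right, stands the foot of the monitor)
- ink_bottle: square glass ink bottle with a black cap, 53 x 52 x 64 mm. A bystander; origin: centre of its underside
- rubber_stamp: wooden hand stamp with a turned grip, 30 x 46 x 78 mm. A bystander; origin: centre of its underside
- stamp_pad: flat ink-pad tin, 62 x 92 x 17 mm. A bystander; origin: centre of its underside
- quartz: rough quartz lump, about 107 x 96 x 51 mm. A bystander; origin: centre of its underside
- desk_clock: round brass clock, 26 x 68 x 72 mm, on the cabinet's top at the back right. A bystander; origin: centre of its underside
- top_book: green book lying on the cabinet's top at the back left, 120 x 170 x 24 mm. A bystander; origin: centre of its underside

How it is judged:
By the outcome, as a careful person would: the job done as asked, in the order asked, and still so for the second after the job is handed in, with the robot touching nothing.
It also fails if it takes over 58 s, if anything falls off the work surface, if the arm or the gripper's body presses on something with over 40 N, if the wrist force passes 120 N, or if a joint passes its speed limit or range.

## Robot

A 6-joint arm with a two-finger parallel gripper is mounted at the origin on a cart in front of the work surface, level with it; the furniture and walls round the work are solid. World frame = base frame: x ahead of the robot, y to its left, z up, the work surface at z = 0. Lengths are in mm, angles in rad, forces in N, time in s.
With the tool pointing down it reaches from about 275 to 750 mm from the base axis. Payload 10.2 kg.
Tool frame: the origin (TCP) lies between the finger pads; the fingertips stand 14 mm ahead of it and the grasp point (between the pads) lies 5 mm behind it (tip_reach is the distance from the TCP to the fingertips, in mm); z points along the fingers, y is the line along which they close (so a half turn about z gives the same grasp; the last joint's range is limited). The gripper opens to 85 mm and grips with 20 to 120 N. Pads are 22 mm wide; open, the fingers measure 114 mm over their backs; the gripper's body (76 mm by 85 mm) begins 54 mm behind the grasp point. The pads swing forward as they close: fully open they stand 13 mm farther back than shut.
Start: joints at [1.041, 0.313, 1.498, -0, 1.331, -0.223], TCP at [158.568, 500.487, 245.294] pointing down, gripper open.
Joint ranges: [-2.94, 2.94], [-0.97, 2.17], [0.19, 2.56], [-1.23, 4.37], [0.02, 3.11], [-2.88, 2.88]. Speed limits (rad/s): [2.39, 2.39, 3.01, 3.14, 3.14, 3.14].

## Interface

Orientations are given as a unit quaternion [w, x, y, z].
In Python, from rig import * gives the robot as it stands.
- The arm moves only by the tool arm_command, never from a script. Its argument "steps" is a list that holds one entry, the list of rows, each a list of 7 numbers: the opening, from 0 (shut) to 1 (fully open), then the shift along the tool's x, y, z each as a share of 0.05 m, from -1 to 1, then the turn, a rotation vector about the tool's x, y, z each as a share of 0.15 rad, from -1 to 1. A call has 1 to 8 rows; each row shifts and turns the commanded pose from where the row before left it, along the tool's axes as they then stand; what a row does not reach is not made up. A row lasts 1/8 s, in which the tool goes at most 62.5 mm and 10.7 degrees, less where a joint would pass 70% of its speed; a pose out of reach is approached as far as the arm can. A call with a number of a shift or a turn outside -1 to 1 is refused whole. A call with a gripper value outside its range is refused whole. The fingers move at their own pace and stop on an object; "squeeze" is the grip in N (left out, the last holds). Time passes only in rows, so rows that do not move let the fingers close. It gives the time, the measured TCP pose, the force, the opening and the grip force at its end, in the units of the state.
- sense(): the state, without advancing time (a new reading comes with each control period).
- capture(name): name is "scene" or "top"; returns the picture (420x560x3 uint8, red, green, blue); there is no depth.
- get_calibration(name): a dict with "intrinsics" (3x3 intrinsics, pixels), "rvec" (rotation vector, rad) and "tvec" (3), from world to camera coordinates, as OpenCV has them. Camera axes: x right, y down, z forward; pixel columns grow to the right and rows downward; lengths in mm; the calibration is good to about 2 mm. A picture is of the moment at which its call begins. get_calibration takes no time and is no camera call.
- finish_job(): hands the job in; it is judged then, once.
The state is a dict: "time_s": time; "joints": joint angles; "dq": joint speeds; "tau": joint torques, N m; "eef_pos": TCP position; "ee_rot": TCP orientation; "force": force on the tool from outside, world axes, zero at the start; "wrist_torque": the same for the moment, N m; "grip_width": opening from 0.0 (shut) to 1.0 (fully open); "grip_force": force on a finger pad.
Only numpy, scipy, OpenCV 4.12 (cv2) and the standard library are available. Lean on these libraries where they do the work, as an engineer would, in place of code of your own. Each camera call takes 0.05 s, during which the arm holds its last target. There are 200 camera calls.

## Working session

There is one attempt and no reset: what is moved stays moved. The work goes in short steps, Python scripts to look and compute and a tool call to move; the robot and the scene stay as the last step left them, time stands still between calls to the robot, and variables do not carry over. Pictures are saved under pics/ and viewed, at most 11 in all, crops included, and the job is handed in when it is done.

Besides the shell and the picture viewer there is one more tool, called after "Emit:" as a command line: name --argument value ..., lists and objects as JSON in quotes. arm_command: Moves the arm, as the interface text tells. Its arguments: {"type":"object","properties":{"steps":{"type":"array"},"squeeze":{"type":"number"}},"required":["steps"]}

```bash
mkdir -p pics; ls
python3 - <<'E'
from rig import *
import cv2
for n in("scene","top"):
    cv2.imwrite(f"pics/{n}0.png",capture(n)[:,:,::-1])
    print(get_calibration(n))
print(sense())
E
```

```text
pics
{'intrinsics': array([[432.01737217,   0.        , 278.71029254],
       [  0.        , 432.01737217, 207.84230587],
       [  0.        ,   0.        ,   1.        ]]), 'rvec': array([ 2.37780689,  0.03625913, -0.02430634]), 'tvec': array([-641.34121991,  230.37587256,  828.32391895])}
{'intrinsics': array([[516.56840367,   0.        , 280.57010504],
       [  0.        , 516.56840367, 210.5663092 ],
       [  0.        ,   0.        ,   1.        ]]), 'rvec': array([ 2.13866557, -2.15202206,  0.16660584]), 'tvec': array([ 232.54867316,  617.551073  , 1098.05701013])}
{'time_s': 0.1, 'joints': array([ 1.04055219e+00,  3.13418282e-01,  1.49838001e+00,  7.81221149e-06,
        1.33098759e+00, -2.23391877e-01]), 'dq': array([ 2.29018007e-05, -2.02783553e-04, -2.35005635e-03, -5.95002435e-04,
       -1.64072059e-03,  1.11226845e-03]), 'tau': array([ 3.90181391e-03, -4.12902439e+01, -2.60142589e+01, -1.23791856e-04,
        3.04055437e-03, -1.45155354e-05]), 'eef_pos': array([158.47466017, 500.28342358, 244.77277566]), 'ee_rot': array([-2.23059198e-04,  1.52825800e-01,  9.88252963e-01, -5.53358106e-04]), 'force': array([-0.66039325,  0.35129053, -0.94210819]), 'wrist_torque': array([-0.01846571, -0.02612957,  0.0253772 ]), 'grip_force': 0.0, 'grip_width': 0.9979499318654483}
```

View pics/scene0.png

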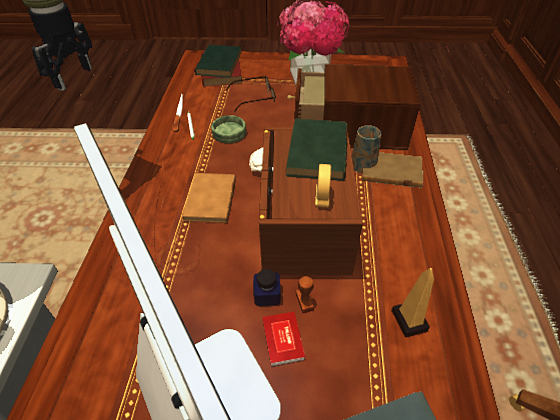

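View pics/top0.png

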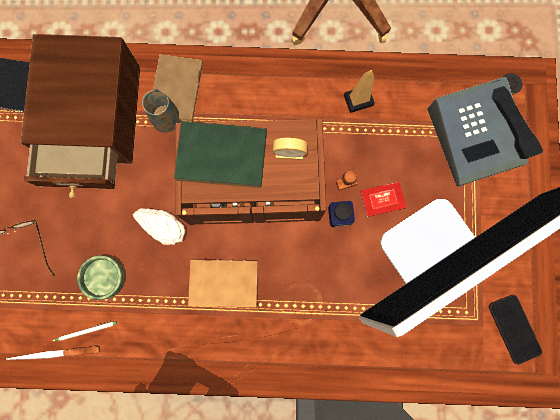

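Scene view: seen from the right; the tan book is at (210,197), the cabinet at (310,180), and the monitor is in the foreground. Top view: the cabinet spans columns 175–325 and rows 120–222, the book columns 188–258 and rows 260–307, and the quartz is left of the hinge at (160,226). I'll zoom in on the cabinet front.

```bash
cat > h.py <<'E'
from rig import *
import cv2, numpy as np
def cam(n):
    c=get_calibration(n); R=cv2.Rodrigues(c["rvec"])[0]; return c["intrinsics"],R,np.array(c["tvec"]),c
def onplane(n,px,z):
    K,R,t,_=cam(n); px=np.atleast_2d(px).astype(float)
    d=np.c_[px,np.ones(len(px))]@np.linalg.inv(K).T@R; o=-R.T@t
    return o+d*((z-o[2])/d[:,2])[:,None]
def proj(n,P):
    K,R,t,c=cam(n); return cv2.projectPoints(np.atleast_2d(P).astype(float),c["rvec"],c["tvec"],K,None)[0][:,0]
def book(im):
    hsv=cv2.cvtColor(im,cv2.COLOR_RGB2HSV)
    m=cv2.inRange(hsv,(10,90,130),(22,210,255)); m[:235]=0;m[345:]=0;m[:,:140]=0; m[:,360:]=0
    m=cv2.morphologyEx(m,cv2.MORPH_OPEN,np.ones((9,9)))
    c=max(cv2.findContours(m,0,2)[0],key=cv2.contourArea)
    return cv2.boxPoints(cv2.minAreaRect(c)),cv2.contourArea(c)
E
python3 - <<'E'
from h import *
im=cv2.imread("pics/top0.png")
b,a=book(im[:,:,::-1].copy()); print(b,a); print(onplane("top",b,20).round(1))
cv2.imwrite("pics/z.png",cv2.resize(im[110:240,165:335],None,fx=4.6,fy=4.6,interpolation=2))
E
```

```text
[[188. 260.]
 [257. 260.]
 [257. 307.]
 [188. 307.]] 3108.0
[[512.6 435.9  20. ]
 [511.6 281.9  20. ]
 [408.4 281.9  20. ]
 [409.4 433.8  20. ]]
```

View pics/z.png

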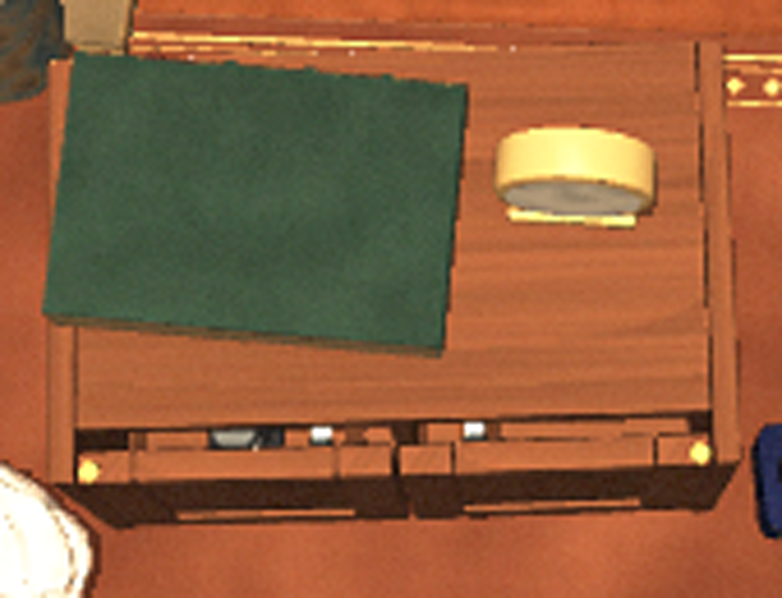

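The zoomed view shows the cabinet's top corners: front left (175.9,215.7), front right (325.4,210.0), back right (321.5,119.1), back left (175.9,123.5). The door gap is near (251.5,208).

```bash
cat >> h.py <<'E'
def cabfit():
    px=np.array([[175.9,215.7],[325.4,210],[321.5,119.1],[175.9,123.5]])
    P=onplane("top",px,164)[:,:2]; L=np.array([[-95,150],[-95,-150],[95,-150],[95,150.]])
    A=P-P.mean(0); H=(L.T@A); th=np.arctan2(H[0,1]-H[1,0],H[0,0]+H[1,1])
    return P,P.mean(0),th
E
python3 - <<'E'
from h import *
P,c,th=cabfit(); print(P.round(1),c.round(1),th)
R=np.array([[np.cos(th),-np.sin(th)],[np.sin(th),np.cos(th)]])
for nm,l in dict(hinge=(-95,137),free=(-95,1.5),press=(-95,33.5),fl=(-95,150),fr=(-95,-150)).items(): print(nm,(c+R@np.array(l)).round(1))
# check: gap at door top z162, in both views
print(onplane("top",[[251.3,208.5]],162))
C=[np.r_[c+R@np.array(l),164] for l in((-95,150),(-95,-150),(95,-150),(95,150))]
print(proj("top",C).round(1),proj("scene",C).round(1))
for n,p in dict(quartz=[[135,212],[185,237],[160,243]],ink=[[329,225],[354,222]],pad=[[361,190],[400,180]],monitor=[[360,320],[395,335]]).items(): print(n,onplane("top",p,20).round(0).tolist())
im=cv2.imread("pics/scene0.png")
cv2.imwrite("pics/zs.png",cv2.resize(im[110:310,160:380],None,fx=3,fy=3,interpolation=2))
E
```

```text
[[592.1 436.5]
 [601.7 140.3]
 [789.3 144.6]
 [781.5 441. ]] [691.1 290.6] 0.02767301646660104
hinge [592.4 424.9]
free [596.1 289.5]
press [595.2 321.5]
fl [592.  437.9]
fr [600.3 138.1]
[[605.91616476 287.47069488 162.        ]]
[[175.2 215.7]
 [326.6 210.7]
 [322.1 118.6]
 [174.8 123.3]] [[263.  126.3]
 [257.9 223.6]
 [362.2 223.6]
 [345.5 126.1]]
quartz [[622.0, 558.0, 20.0], [564.0, 444.0, 20.0], [551.0, 499.0, 20.0]]
ink [[589.0, 119.0, 20.0], [596.0, 63.0, 20.0]]
pad [[669.0, 45.0, 20.0], [692.0, -45.0, 20.0]]
monitor [[379.0, 56.0, 20.0], [346.0, -20.0, 20.0]]
```

View pics/zs.png

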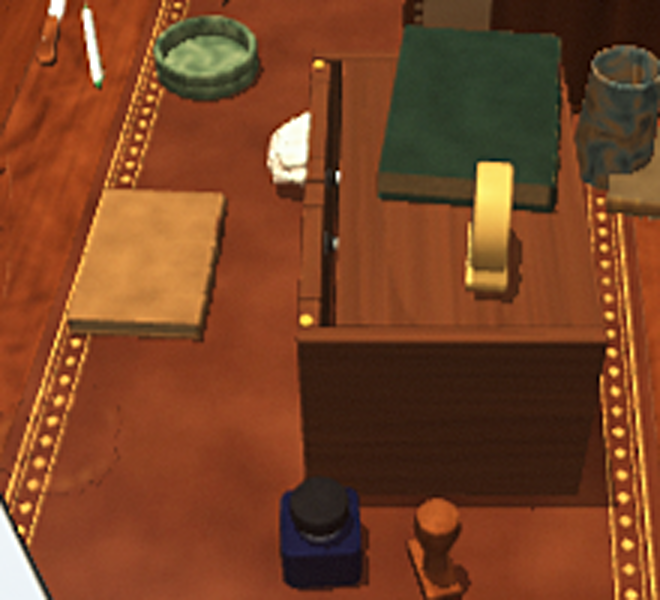

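The scene crop shows the cabinet's front top corners at about (259,223) and (264,129), which agrees with the fit to about 3 mm. The book lies flat, well in front of the door. Plan: push the book about 150 mm right with two spread fingers, then press the door. First I turn the tool so its y lies along world x.

Emit:
arm_command --steps '[[[0.5,0,0,0,0,0,1],[0.5,0,0,0,0,0,1],[0.5,0,0,0,0,0,1],[0.5,0,0,0,0,0,1],[0.5,0,0,0,0,0,1],[0.5,0,0,0,0,0,1],[0.5,0,0,0,0,0,1],[0.5,0,0,0,0,0,1]]]'

```text
time_s: 1.1
eef_pos: [158.5, 500.4, 244.9]
ee_rot: [0.0, 0.686, 0.728, -0.0]
force: [-0.1, 1.1, -0.6]
grip_width: 0.501
grip_force: 0.0
```

```bash
cat >> h.py <<'E'
from scipy.spatial.transform import Rotation as Ro
def st():
    s=sense(); q=s["ee_rot"]; R=Ro.from_quat([q[1],q[2],q[3],q[0]]).as_matrix()
    print("t",round(s["time_s"],2),"pos",s["eef_pos"].round(1),"yerr/x",(R[:,1]).round(3),"z",R[:,2].round(3),"F",s["force"].round(1),"g",round(s["grip_width"],2)); return s,R
def to(x,y,z):
    s,R=st(); print("units",(R.T@(np.array([x,y,z])-s["eef_pos"])/50).round(2))
    D=np.c_[[0,1.,0],[1,0,0],[0,0,-1]]; print("turn",(Ro.from_matrix(R.T@D).as_rotvec()/.15).round(2))
E
python3 - <<'E'
from h import *
to(460,475,150)
A=[];
Ps=[]
for n,p in(("scene",(78,126)),("top",(361,319))):
    K,R,t,_=cam(n);Ps.append(K@np.c_[R,t])
X=cv2.triangulatePoints(Ps[0],Ps[1],np.array([[78.],[126]]),np.array([[361.],[319]]));print((X[:3]/X[3]).ravel())
E
```

```text
t 1.1 pos [158.5 500.4 244.9] yerr/x [ 0.998  0.059 -0.   ] z [-0.    -0.001 -1.   ] F [-0.1  1.1 -0.6] g 0.5
units [-0.86  5.99  1.9 ]
turn [-0.    0.    0.39]
[388.37246565 105.53522543 407.96642455]
```

Emit:
arm_command --steps '[[[0.5,0,0,0,0,0,0.39],[0.5,-0.1,1,0,0,0,0],[0.5,-0.1,1,0,0,0,0],[0.5,-0.1,1,0,0,0,0],[0.5,-0.1,1,0,0,0,0],[0.5,-0.05,1,0.5,0,0,0],[0.5,-0.05,1,1,0,0,0],[0.5,0,0,0.4,0,0,0]]]'

```text
time_s: 2.1
eef_pos: [454.7, 475.7, 152.0]
ee_rot: [-0.0, 0.706, 0.708, -0.002]
force: [-1.4, -0.2, 0.4]
grip_width: 0.501
grip_force: 0.0
```

Run:
```python
from h import *
to(460,475,17)
```

```text
t 2.1 pos [454.7 475.7 152. ] yerr/x [ 1.     0.002 -0.004] z [-0.004 -0.003 -1.   ] F [-1.4 -0.2  0.4] g 0.5
units [-0.01  0.12  2.7 ]
turn [-0.02  0.02  0.02]
```

Emit:
arm_command --steps '[[[0.5,0,0.1,0.8,0,0,0],[0.5,0,0,0.8,0,0,0],[0.5,0,0,0.5,0,0,0],[0.5,0,0,0.3,0,0,0],[0.5,0,0,0.25,0,0,0],[0.5,0,0,0,0,0,0]]]'

```text
time_s: 2.85
eef_pos: [457.7, 477.3, 23.2]
ee_rot: [-0.0, 0.705, 0.709, -0.0]
force: [-0.8, 0.3, 0.4]
grip_width: 0.5
grip_force: 0.0
```

Run:
```python
from h import *
to(460,295,17)
cv2.imwrite("pics/s1.png",cv2.resize(capture("scene")[60:300,120:420],None,fx=2.4,fy=2.4)[:,:,::-1])
```

```text
t 2.85 pos [457.7 477.3  23.2] yerr/x [ 1.     0.005 -0.001] z [-0.001 -0.    -1.   ] F [-0.8  0.3  0.4] g 0.5
units [-3.65  0.03  0.13]
turn [-0.    0.    0.04]
```

View pics/s1.png

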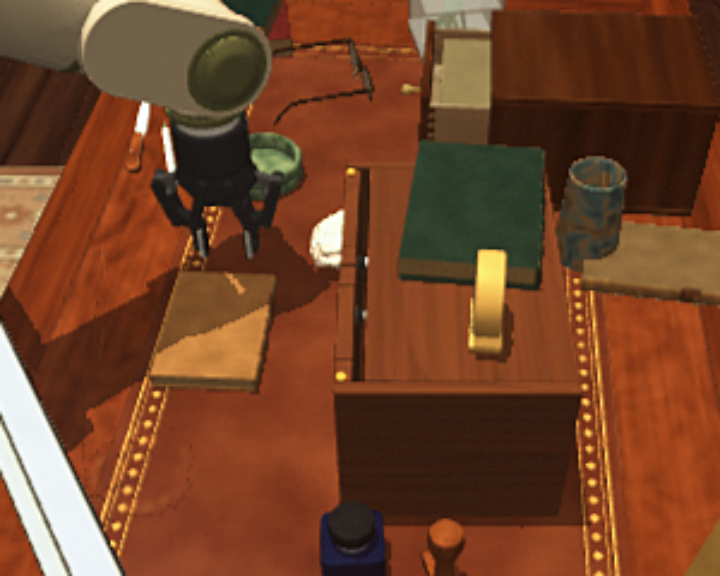

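The two fingertips are behind the book's left edge at (205,250) and (252,250), centred on it. I lower a little more and push right.

Emit:
arm_command --steps '[[[0.5,0,0.04,0.13,0,0,0],[0.5,-0.2,0,0,0,0,0],[0.5,-0.2,0,0,0,0,0],[0.5,-0.2,0,0,0,0,0],[0.5,-0.3,0,0,0,0,0],[0.5,-0.3,0,0,0,0,0],[0.5,-0.3,0,0,0,0,0],[0.5,-0.3,0,0,0,0,0]]]'

```text
time_s: 3.9
eef_pos: [460.5, 386.6, 17.4]
ee_rot: [0.0, 0.705, 0.709, 0.0]
force: [0.4, 2.0, 1.5]
grip_width: 0.498
grip_force: 1.0
```

Emit:
arm_command --steps '[[[0.5,-0.3,0,0,0,0,0],[0.5,-0.3,0,0,0,0,0],[0.5,-0.3,0,0,0,0,0],[0.5,-0.3,0,0,0,0,0],[0.5,-0.3,0,0,0,0,0],[0.5,-0.2,0,0,0,0,0],[0.5,-0.15,0,0,0,0,0],[0.5,0,0,0,0,0,0]]]'

```text
time_s: 4.9
eef_pos: [460.7, 294.3, 16.9]
ee_rot: [-0.0, 0.705, 0.709, -0.0]
force: [-0.8, 0.6, 1.0]
grip_width: 0.496
grip_force: 0.0
```

Run:
```python
from h import *
to(460,295,17)
im=capture("top"); cv2.imwrite("pics/t2.png",im[:,:,::-1])
```

```text
t 4.9 pos [460.7 294.3  16.9] yerr/x [ 1.     0.005 -0.001] z [-0.001 -0.001 -1.   ] F [-0.8  0.6  1. ] g 0.5
units [ 0.01 -0.01 -0.  ]
turn [-0.    0.    0.03]
```

View pics/t2.png

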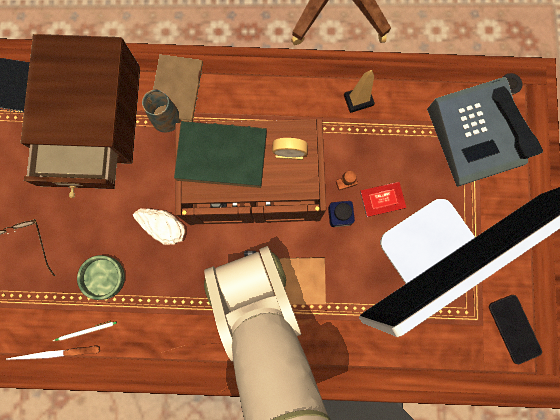

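The book now lies in front of the right door, with its right edge at column 326 (y≈130), clear of the ink bottle and monitor. Now back off, lift, close the fingers and line up for the press.

Emit:
arm_command --steps '[[[0.5,0.3,0,0,0,0,0],[0.5,0.25,0,0,0,0,0],[0.5,0,0,-0.8,0,0,0],[0.2,0,0,-0.8,0,0,0],[0,0,0,-0.72,0,0,0],[0,0,0.8,0,0,0,0],[0,0,0.8,0,0,0,0],[0,0,0,0,0,0,0]]]'

```text
time_s: 5.95
eef_pos: [542.2, 323.4, 132.5]
ee_rot: [0.0, 0.705, 0.709, 0.0]
force: [0.3, 0.4, -0.5]
grip_width: 0.001
grip_force: 0.0
```

Run:
```python
from h import *
to(560,321,133)
im=capture("top"); b,a=book(np.where(np.arange(560)[None,:,None]>0,im,0).astype(np.uint8)); print(b,a,onplane("top",b,20).round(0).tolist())
print(onplane("top",[[261,186],[174.8,179]],188).round(0))
cv2.imwrite("pics/s3.png",cv2.resize(capture("scene")[60:300,120:420],None,fx=2.4,fy=2.4)[:,:,::-1])
```

```text
t 5.95 pos [542.2 323.4 132.5] yerr/x [1.    0.005 0.   ] z [ 0.  0. -1.] F [ 0.3  0.4 -0.5] g 0.0
units [-0.05  0.36 -0.01]
turn [ 0.   -0.    0.03]
[[279. 258.]
 [325. 258.]
 [325. 304.]
 [279. 304.]] 1805.0 [[516.0, 233.0, 20.0], [515.0, 130.0, 20.0], [414.0, 132.0, 20.0], [415.0, 233.0, 20.0]]
[[646. 267. 188.]
 [661. 436. 188.]]
```

View pics/s3.png

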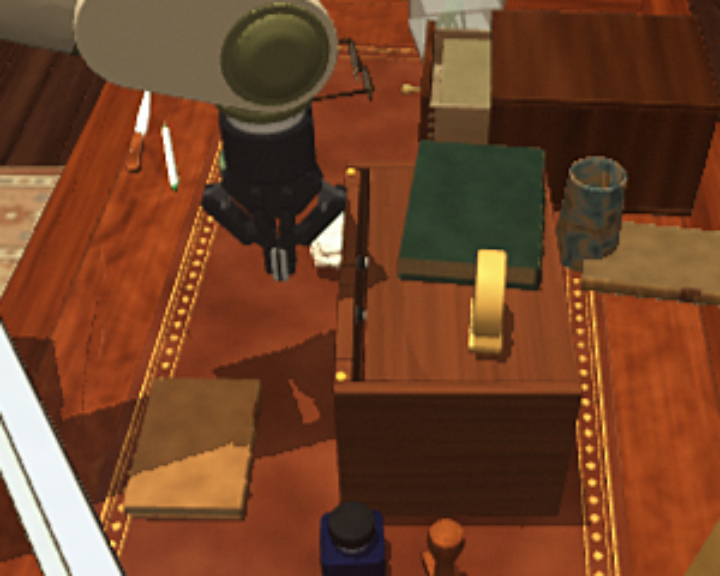

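The closed fingertip is at (280,275), but the knuckles spread along x toward the cabinet. The book is clear at (190,450). I turn the tool 90° so the knuckles spread along y.

Emit:
arm_command --steps '[[[0,0,0,0,0,0,-1],[0,0,0,0,0,0,-1],[0,0,0,0,0,0,-1],[0,0,0,0,0,0,-1],[0,0,0,0,0,0,-1],[0,0,0,0,0,0,-1],[0,0,0,0,0,0,-1],[0,0,0,0,0,0,-1]]]'

```text
time_s: 7.05
eef_pos: [539.6, 323.6, 133.3]
ee_rot: [-0.0, 0.179, 0.984, -0.0]
force: [-0.2, 0.4, 0.3]
grip_width: -0.003
grip_force: 0.0
```

Emit:
arm_command --steps '[[[0,0,0,0,0,0,-1],[0,0,0,0,0,0,-1],[0,0,0,0,0,0,-0.45],[0,-0.3,-0.05,0,0,0,0],[0,-0.1,0,0,0,0,0],[0,0,0,0,0,0,0]]]'

```text
time_s: 7.8
eef_pos: [560.2, 320.8, 133.0]
ee_rot: [-0.0, -0.001, 1.0, -0.0]
force: [0.9, -0.3, -0.5]
grip_width: 0.002
grip_force: 0.0
```

Emit:
arm_command --steps '[[[0,-0.2,0,0,0,0,0],[0,-0.1,0,0,0,0,0],[0,-0.06,0,0,0,0,0],[0,-0.06,0,0,0,0,0],[0,0,0,0,0,0,0]]]'

```text
time_s: 8.43
eef_pos: [581.8, 320.5, 133.1]
ee_rot: [-0.0, -0.001, 1.0, -0.0]
force: [-0.3, 0.5, -0.7]
grip_width: -0.003
grip_force: 0.0
```

Emit:
arm_command --steps '[[[0,-0.06,0,0,0,0,0],[0,0,0,0,0,0,0]]]'

```text
time_s: 8.68
eef_pos: [584.5, 320.5, 133.0]
ee_rot: [-0.0, -0.001, 1.0, -0.0]
force: [-2.4, -1.1, 0.3]
grip_width: 0.001
grip_force: 0.0
```

Emit:
arm_command --steps '[[[0,-0.06,0,0,0,0,0],[0,0,0,0,0,0,0]]]'

```text
time_s: 8.93
eef_pos: [587.8, 320.5, 133.1]
ee_rot: [-0.0, -0.001, 1.0, -0.0]
force: [-2.9, 0.3, -0.1]
grip_width: -0.0
grip_force: 0.0
```

Emit:
arm_command --steps '[[[0,-0.04,0,0,0,0,0],[0,0,0,0,0,0,0]]]'

```text
time_s: 9.18
eef_pos: [589.8, 320.3, 133.1]
ee_rot: [-0.0, -0.001, 1.0, -0.0]
force: [-2.6, -1.2, 0.6]
grip_width: -0.002
grip_force: 0.0
```

Contact began near TCP x = 583–584. I keep going until the stop shows in the force.

Emit:
arm_command --steps '[[[0,-0.03,0,0,0,0,0],[0,0,0,0,0,0,0]]]'

```text
time_s: 9.43
eef_pos: [591.2, 320.4, 133.0]
ee_rot: [-0.0, -0.001, 1.0, -0.0]
force: [-3.3, -0.4, -0.5]
grip_width: -0.004
grip_force: 0.0
```

Emit:
arm_command --steps '[[[0,-0.03,0,0,0,0,0],[0,0,0,0,0,0,0]]]'

```text
time_s: 9.68
eef_pos: [591.7, 320.5, 132.9]
ee_rot: [-0.002, -0.001, 1.0, -0.0]
force: [-11.3, -2.0, 1.0]
grip_width: -0.001
grip_force: 0.0
```

The stop is reached (11 N), so the door's face is at x≈595.5 there. Let go quickly.

Emit:
arm_command --steps '[[[0,1,0,0,0,0,0],[0,1,0,0,0,0,0],[0,0.6,0,0,0,0,0],[0,0,0,0,0,0,0],[0,0,0,0,0,0,0],[0,0,0,-0.8,0,0,0],[0,0,0,-0.8,0,0,0],[0,0,0,0,0,0,0]]]'

```text
time_s: 10.68
eef_pos: [465.0, 320.5, 216.1]
ee_rot: [0.003, -0.001, 1.0, 0.001]
force: [0.6, -0.2, -0.8]
grip_width: -0.004
grip_force: 0.0
```

Run:
```python
from h import *
st()
im=capture("top"); cv2.imwrite("pics/t4.png",cv2.resize(im[100:330,120:370],None,fx=2.6,fy=2.6,interpolation=2)[:,:,::-1])
im=capture("scene"); cv2.imwrite("pics/s4.png",cv2.resize(im[60:300,120:420],None,fx=2.4,fy=2.4)[:,:,::-1])
```

```text
t 10.68 pos [465.  320.5 216.1] yerr/x [-0.001  1.     0.002] z [ 0.006  0.002 -1.   ] F [ 0.6 -0.2 -0.8] g -0.0
```

View pics/s4.png

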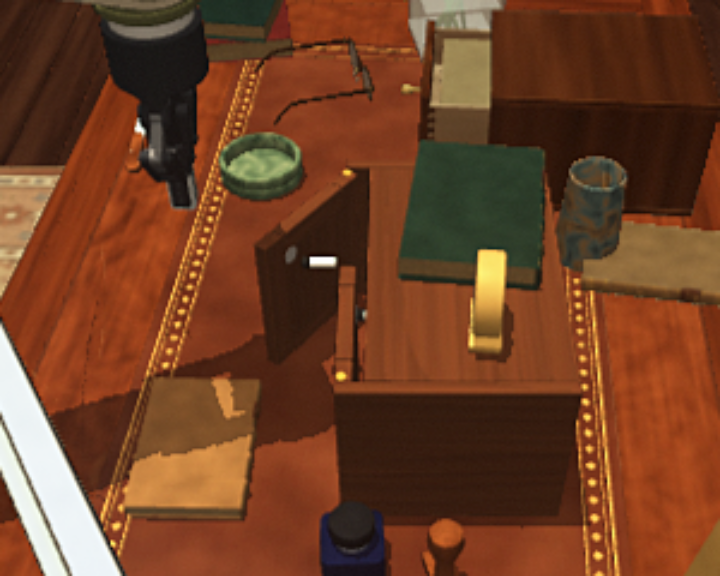

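The door is ajar: its free edge's top outer corner is at (257,243) in this crop, the right door is still shut, and the book is unmoved. A catch pin shows at (322,262).

Run:
```python
from h import *
px=np.array([[257,243],[309,262],[337,262]])/2.4+[120,60]
P=onplane("scene",px[:1],162)[0]; print("edge",P.round(1))
d=P[:2]-[593,424]; print("r",np.hypot(*d),"theta",np.arctan2(-d[0],-d[1])-.028)
print("pin",onplane("scene",px[1:],125).round(0).tolist())
for x,y in((577,290),(570,288)):
  for z in (125,):print(x,y,proj("scene",[[x,y,z]])*2.4-np.array([120,60])*2.4)
to(576,288,240)
```

```text
edge [523.1 314.3 162. ]
r 130.0909292439219 theta 0.5390516379460437
pin [[565.0, 332.0, 125.0], [591.0, 333.0, 125.0]]
577 290 [[318.06016425 293.65778461]]
570 288 [[310.02837428 295.0537061 ]]
t 10.78 pos [463.5 320.  212.6] yerr/x [-0.001  1.    -0.   ] z [ 0. -0. -1.] F [-1.3 -0.4 -0.4] g -0.0
units [-2.25 -0.64 -0.55]
turn [ 0.    0.   10.48]
```

View pics/t4.png

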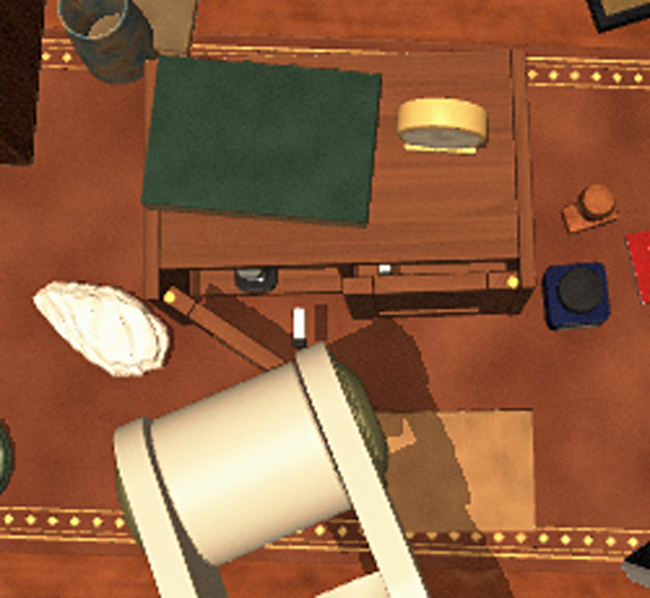

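The door stands at about 0.54 rad, and the pin sticks out near y≈320 to x≈565. I enter behind the edge at about (560,290), clear of both.

Emit:
arm_command --steps '[[[0,0,-0.6,-0.2,0,0,0],[0,-0.95,0,0,0,0,0],[0,-0.95,0,0,0,0,0],[0,-0.03,0,0,0,0,0],[0,0,0,0,0,0,0]]]'

```text
time_s: 11.4
eef_pos: [558.9, 290.3, 221.8]
ee_rot: [-0.001, -0.001, 1.0, -0.0]
force: [0.4, 0.0, 0.7]
grip_width: 0.002
grip_force: 0.0
```

Run:
```python
from h import *
to(560,290,133)
Ps=[]
for n in("scene","top"):
    K,R,t,_=cam(n);Ps.append(K@np.c_[R,t])
a=np.array([[309],[262.]])/2.4+[[120],[60]]; b=np.array([[300],[346.]])/2.6+[[120],[100]]
X=cv2.triangulatePoints(Ps[0],Ps[1],a,b);print((X[:3]/X[3]).ravel())
```

```text
t 11.4 pos [558.9 290.3 221.8] yerr/x [-0.002  1.    -0.001] z [-0.002 -0.001 -1.   ] F [0.4 0.  0.7] g 0.0
units [-0.03 -0.    1.78]
turn [-1.000e-02 -1.000e-02  1.049e+01]
[562.89245124 321.90835516 132.8228433 ]
```

Emit:
arm_command --steps '[[[0,0,0,0.6,0,0,0],[0,0,0,0.6,0,0,0],[0,0,0,0.4,0,0,0],[0,0,0,0.15,0,0,0],[0,0,0,0,0,0,0]]]'

```text
time_s: 12.02
eef_pos: [558.9, 290.6, 135.9]
ee_rot: [-0.0, -0.001, 1.0, -0.0]
force: [0.1, 1.3, 0.1]
grip_width: -0.002
grip_force: 0.0
```

Emit:
arm_command --steps '[[[0,0.14,0.02,0,0,0,0],[0,0.14,0.02,0,0,0,0],[0,0.14,0.1,0,0,0,0],[0,0.14,0.14,0,0,0,0],[0,0.14,0.16,0,0,0,0],[0,0,0,0,0,0,0]]]'

```text
time_s: 12.78
eef_pos: [523.7, 313.2, 135.6]
ee_rot: [-0.0, -0.002, 1.0, 0.0]
force: [-0.3, 0.5, 0.5]
grip_width: 0.0
grip_force: 0.0
```

Emit:
arm_command --steps '[[[0,0.18,0.17,0,0,0,0],[0,0.17,0.17,0,0,0,0],[0,0.14,0.21,0,0,0,0],[0,0.13,0.21,0,0,0,0],[0,0,0,0,0,0,0]]]'

```text
time_s: 13.4
eef_pos: [492.6, 351.1, 135.6]
ee_rot: [-0.0, -0.002, 1.0, 0.0]
force: [0.6, -0.1, -0.2]
grip_width: -0.001
grip_force: 0.0
```

Run:
```python
from h import *
to(482,374,135)
im=capture("scene"); cv2.imwrite("pics/s5.png",cv2.resize(im[60:300,120:420],None,fx=2.4,fy=2.4)[:,:,::-1])
```

```text
t 13.4 pos [492.6 351.1 135.6] yerr/x [-0.004  1.     0.   ] z [-0.  0. -1.] F [ 0.6 -0.1 -0.2] g -0.0
units [0.21 0.46 0.01]
turn [-0.  -0.  10.5]
```

View pics/s5.png

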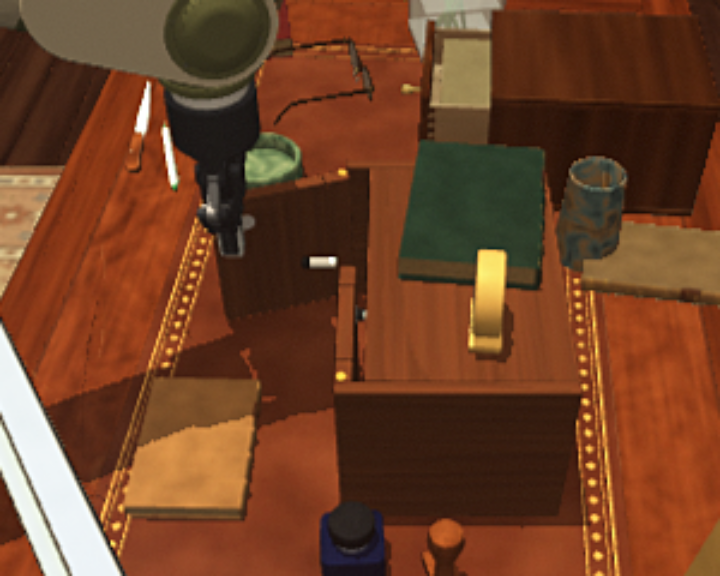

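The finger at (230,250) is pushing the door from behind, and it stands at about 1.2 rad. Continue to square, slowing down.

Emit:
arm_command --steps '[[[0,0.1,0.23,0,0,0,0],[0,0.1,0.23,0,0,0,0],[0,0.06,0.18,0,0,0,0],[0,0.04,0.12,0,0,0,0],[0,0.02,0.1,0,0,0,0],[0,0,0.08,0,0,0,0],[0,0,0.04,0,0,0,0],[0,0,0,0,0,0,0]]]'

```text
time_s: 14.45
eef_pos: [477.1, 399.2, 135.6]
ee_rot: [0.0, -0.001, 1.0, -0.0]
force: [-0.6, -0.1, -0.9]
grip_width: 0.001
grip_force: 0.0
```

Emit:
arm_command --steps '[[[0,0,-0.2,0,0,0,0],[0,0,-0.6,0,0,0,0],[0,0,-0.6,0,0,0,0],[0,0,0,-0.9,0,0,0],[0,0,0,-0.9,0,0,0],[0,1,0,-0.5,0,0,0],[0,1,0,0,0,0,0],[0,0,0,0,0,0,0]]]'

```text
time_s: 15.45
eef_pos: [374.8, 328.6, 251.3]
ee_rot: [0.0, -0.002, 1.0, 0.0]
force: [0.2, -0.0, 0.4]
grip_width: 0.001
grip_force: 0.0
```

Run:
```python
from h import *
st()
im=capture("scene"); cv2.imwrite("pics/s6.png",cv2.resize(im[60:300,120:420],None,fx=2.4,fy=2.4)[:,:,::-1])
for th in (1.4,1.57,1.7):
    f=th+.028; h=np.array([593,424]); d=np.array([-np.sin(f),-np.cos(f)]); n=np.array([np.cos(f),-np.sin(f)])
    print(th,((proj("scene",[np.r_[h+135.5*d,162],np.r_[h+135.5*d+14*n,162]])-[120,60])*2.4).round(0).tolist())
```

```text
t 15.45 pos [374.8 328.6 251.3] yerr/x [-0.004  1.     0.   ] z [ 0.  0. -1.] F [ 0.2 -0.   0.4] g 0.0
1.4 [[200.0, 180.0], [200.0, 189.0]]
1.57 [[203.0, 165.0], [200.0, 174.0]]
1.7 [[207.0, 155.0], [203.0, 163.0]]
```

View pics/s6.png

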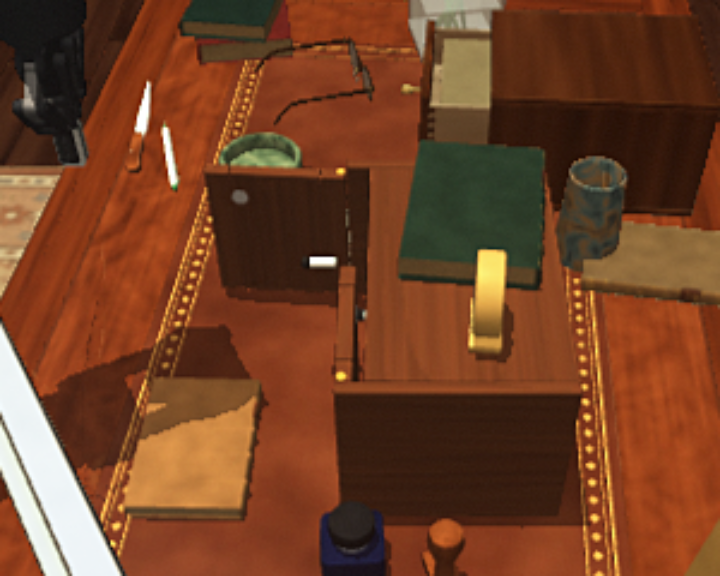

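The door's free edge is at (205,168), which puts it close to 1.57 rad. The right door is shut, the book lies flat and clear at (195,450), and the arm is away from everything.

```bash
python3 -c "
from rig import *
print(finish_job())"
```

```text
the job is handed in; nothing more can be done
None
```

I slid the book flat to the right, clear of the left door, pressed the door's catch open, and pushed the door to about square from behind its edge. The right door stayed shut and nothing else appears to have moved; the job was handed in at about 15.5 s.

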